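# Release and push off a terminal cover

## Robot

A 6-joint arm with a two-finger parallel gripper is mounted at the origin on a cart in front of the work surface, level with it; the furniture and walls round the work are solid. World frame = base frame: x ahead of the robot, y to its left, z up, the work surface at z = 0. Lengths are in m, angles in rad, forces in N, time in s.
With the tool pointing down it reaches from about 0.35 to 0.775 m from the base axis. Payload 5.5 kg.
Tool frame: the origin (TCP) lies at the very end of the fingers, on their centre line; the grasp point (between the pads) lies 19 mm behind it; z points along the fingers, y is the line along which they close (so a half turn about z gives the same grasp; the last joint's range is limited). The gripper opens to 85 mm and grips with 20 to 120 N. Pads are 22 mm wide; open, the fingers measure 114 mm over their backs; the gripper's body (76 mm by 85 mm) begins 54 mm behind the grasp point. The pads swing forward as they close: fully open they stand 13 mm farther back than shut.
Start: joints at [-1.344, 0.313, 0.046, 1.304, 0, 1.431], TCP at [0.206, -0.537, 0.196] pointing down, gripper open.
Joint ranges: [-2.76, 2.76], [-0.86, 1.69], [-1.03, 1.26], [-2.2, 2.34], [-1.47, 1.5], [-3.14, 3.14]. Speed limits (rad/s): [2.57, 2.57, 3.14, 3.14, 3.14, 3.14].

## Interface

Orientations are given as a unit quaternion [w, x, y, z].
In Python, from workcell import get_state, read_camera, calibration, hand_in gives the robot as it stands.
- The arm moves only by the tool drive_tool, never from a script. Its argument "deltas" is a list that holds one entry, the list of rows, each a list of 7 numbers: the closure in counts, from 0 (fully open) to 255 (shut), then the shift along the tool's x, y, z in m, then the turn, a rotation vector about the tool's x, y, z in degrees. A call has 1 to 12 rows; each row is the pose to reach, as a shift and turn from the pose commanded when the call began, along the tool's axes at that moment; what a row does not reach only later rows make up. A row lasts 1/8 s, in which the tool goes at most 62.5 mm and 10.7 degrees, less where a joint would pass 70% of its speed; a pose out of reach is approached as far as the arm can. A call with a gripper value outside its range is refused whole. The fingers move at their own pace and stop on an object; "newtons" is the grip in N (left out, the last holds). Time passes only in rows, so rows that repeat a pose let the fingers close. It gives the time, the measured TCP pose, the force, the opening and the grip force at its end, in the units of the state.
- get_state(): the state, without advancing time (a new reading comes with each control period).
- read_camera(name): name is "scene" or "top" or "wrist"; returns (picture, depth): 400x640x3 uint8, red, green, blue; 400x640 float32, m along the optical axis (not along the pixel's ray), 0 where there is no reading.
- calibration(name): a dict with "mtx" (3x3 intrinsics, pixels), "k1" (the pictures are not rectified: a ray, as slopes to the right and down, at radius r is drawn at 1 + k1 r^2 times it, then the intrinsics apply), "world_from_camera" (4x4, takes a point from camera to world coordinates). Camera axes: x right, y up, looking along -z (the intrinsics and any distortion apply to the point x, -y, -z); pixel columns grow to the right and rows downward; lengths in m; the calibration is good to about 2 mm. A picture is of the moment at which its call begins: read the wrist's pose just before it. calibration takes no time and is no camera call; for the wrist camera it gives the pose at the moment of the call.
- hand_in(): hands the job in; it is judged then, once.
The state is a dict: "clock": time; "joint_pos": joint angles; "qvel": joint speeds; "tau": joint torques, N m; "tcp_pos": TCP position; "orientation": TCP orientation; "wrist_force": force on the tool from outside, world axes, zero at the start; "ft_torque": the same for the moment, N m; "finger_gap": finger opening in m; "grip_force": force on a finger pad.
Only numpy, scipy, OpenCV 4.12 (cv2) and the standard library are available. Lean on these libraries where they do the work, as an engineer would, in place of code of your own. Each camera call takes 0.05 s, during which the arm holds its last target. There are 200 camera calls.

## Task

Open the small terminal housing that stands in the red tray, without gripping or lifting anything: with the fingertips, press the raised snap tab at one end of it fully down, then push the released cover by its upright rib along the guides, off its seat and onto the empty ledge at the other end, until the whole terminal opening is uncovered. Leave the cover lying flat on the ledge, and do not disturb the ink bottle in the tray or the glue pot, thread spool and wax block beside the tray.

Things in the scene. Friction and masses are not known exactly. Their poses are not given: they have to be found in the camera images.
- housing: Grey terminal housing, 189 x 84 mm, fixed in a cork-lined open tray (walls 96 mm high above the table). Origin: 70 mm straight below the centre of the cover's seat, within 12 mm of table height (the housing stands higher or lower from start to start). +x runs along the guides from the seat to the empty ledge, the snap tab is at the -x end, z up. It spans x -74..115, y -42..42, its flat deck is at z = 70 mm.
- seat (a point): Centre of the seat on the deck (housing z = 70 mm). Terminal opening below the cover: x -10..26, y -21..21. Guides (|y| over 30, x -40..115) reach housing z = 76; beside the seat (x -38..32) they reach z = 81.5, with lips (|y| over 22) over the cover's long edges, so it can only slide out to +x. A back stop at x -40..-34 reaches z = 74 mm. All in mm, housing frame.
- ledge_end (a point): Middle of the ledge's far edge, on the deck, at housing x = 115, z = 70 mm. The ledge is the flat deck from x = 32 mm to here; it has no end stop, so a cover pushed too far tips off.
- cover: Loose grey plate 64 mm (x) by 56 mm (y) by 5 mm, about 80 g, origin at the centre of its underside; starts on the seat with its axes along the housing's. An upright rib 28 mm wide (y) at x -6..0 mm rises to 33 mm above the underside (housing z = 103): push its rear (-x) face. With the tab in it slides with under 2 N; with the tab out it is blocked after 2 to 4 mm.
- tab (a joint): Travel of the steel snap tab straight down in m: 0 to 0.0015 (out) at the start, 0.010 fully in. It moves against about 4 N of steady friction, has no return spring and stays where it is left. Its tooth (x -24..-15 mm) stands in a window of the cover behind the rib, to housing z = 78 mm, and sinks into the deck, freeing the cover, when the tab is fully in.
- tab_top (a point): Centre of the top of the tab's press pad, a ribbed steel pad 20 x 20 mm on the housing's middle line at housing x = -60 mm; its top is at housing z = 94 mm when out and 84 mm when fully in (this point moves with it). Press it straight down.
- ink_bottle_mid (a point): Middle of a loose ink bottle, upright, 37 mm across and 105 mm high, standing in the tray by its front wall, to the right of the housing; leave it alone.
- pot_mid (a point): Middle of a loose open glue pot, upright, 70 mm across and 66 mm high, on the table left of the tray; leave it alone.
- spool_mid (a point): Middle of a loose thread spool, upright, 45 mm across and 52 mm high, on the table left of the tray; leave it alone.
- wax_mid (a point): Middle of a loose wax block, 36 x 55 x 23 mm, on the table left of the tray near its front corner; leave it alone.

How it is judged:
On the way, in this order (a step that is already met when the one before it is completed fails the run):
1. the snap tab is pressed in while the cover is still on its seat (value of joint tab above 0.0085 m and x of cover in the frame of housing below 0.01 m), for 0.1 s.
2. the cover is pushed off its seat until the opening is uncovered (x of cover in the frame of housing above 0.056 m), for 0.1 s.
At the end, for the whole second after the job is handed in: The tab is in (at least 8 of its 10 mm), the cover's centre is at least 56 mm along the guides from the seat's centre (its rear edge about past the opening), and it lies flat (within 0.08 rad and 3 mm of deck height) and at rest on the ledge (value of joint tab above 0.008 m and x of cover in the frame of housing above 0.056 m and z of cover in the frame of housing between 0.067 and 0.073 m and angle between cover's own z axis and vertical below 0.08 rad and linear speed of cover below 0.01 m/s); the robot touches nothing.
It fails at once if the cover is lifted (z of cover in the frame of housing above 0.082 m).
It fails at once if the cover is tipped (angle between cover's own z axis and vertical above 0.35 rad).
It fails at once if the ink bottle, glue pot, thread spool or wax block is disturbed (distance of any of ink_bottle_mid, pot_mid, spool_mid, wax_mid from where it was at the start of the episode above 0.015 m).
It also fails if it takes over 38 s, if anything falls off the work surface, if the arm or the gripper's body presses on something with over 40 N, if the wrist force passes 120 N, or if a joint passes its speed limit or range.

## Working session

There is one attempt and no reset: what is moved stays moved. The work goes in short steps, Python scripts to look and compute and a tool call to move; the robot and the scene stay as the last step left them, time stands still between calls to the robot, and variables do not carry over. Pictures are saved under pics/ and viewed, at most 10 in all, crops included, and the job is handed in when it is done.

Besides the shell and the picture viewer there is one more tool, called as name(argument=value, ...), one argument or row to a line, values as JSON. drive_tool: Moves the arm, as the interface text tells. Its arguments: {"type":"object","properties":{"deltas":{"type":"array","items":{"type":"array","items":{"type":"array","items":{"type":"number"}}}},"newtons":{"type":"number"}},"required":["deltas"]}

```bash
mkdir -p pics; cat > h.py <<'E'
import numpy as np, cv2
from workcell import get_state, read_camera, calibration
def points(depth,c):
    K=np.array(c["mtx"]);T=np.array(c["world_from_camera"]);h,w=depth.shape
    v,u=np.mgrid[0:h,0:w].astype(float)
    p=cv2.undistortPoints(np.stack([u.ravel(),v.ravel()],1)[:,None],K,np.array([c["k1"],0,0,0.]))[:,0]
    d=depth.ravel()
    P=np.stack([p[:,0]*d,-p[:,1]*d,-d],1)@T[:3,:3].T+T[:3,3]
    P[d==0]=np.nan
    return P.reshape(h,w,3)
E
python3 - <<'E'
from h import *
for n in("top","scene"):
    c=calibration(n);im,d=read_camera(n)
    cv2.imwrite(f"pics/{n}0.png",im[:,:,::-1]);np.savez(f"{n}0.npz",im=im,P=points(d,c))
    print(n,np.round(c["world_from_camera"],3).tolist(),c["k1"])
s=get_state();print({k:np.round(v,3) for k,v in s.items()})
E
```

```text
top [[-0.029, 0.997, -0.071, 0.43], [-1.0, -0.028, 0.014, 0.197], [0.012, 0.071, 0.997, 0.956], [0.0, 0.0, 0.0, 1.0]] -0.0881681873683203
scene [[-0.548, 0.598, -0.585, 0.001], [-0.837, -0.388, 0.387, 0.522], [0.004, 0.702, 0.712, 0.702], [0.0, 0.0, 0.0, 1.0]] -0.02935970866137285
{'clock': np.float64(0.1), 'joint_pos': array([-1.344,  0.314,  0.045,  1.304,  0.   ,  1.431]), 'qvel': array([ 0.   , -0.001,  0.004, -0.001,  0.   , -0.   ]), 'tau': array([ 1.0000e-03, -4.8173e+01,  2.9924e+01,  1.3000e-02, -0.0000e+00,
        0.0000e+00]), 'tcp_pos': array([ 0.206, -0.536,  0.195]), 'orientation': array([-0.001,  0.983,  0.182, -0.   ]), 'wrist_force': array([ 0.064,  0.31 , -0.233]), 'ft_torque': array([ 0.009,  0.002, -0.013]), 'grip_force': np.float64(0.0), 'finger_gap': np.float64(0.085)}
```

View pics/top0.png

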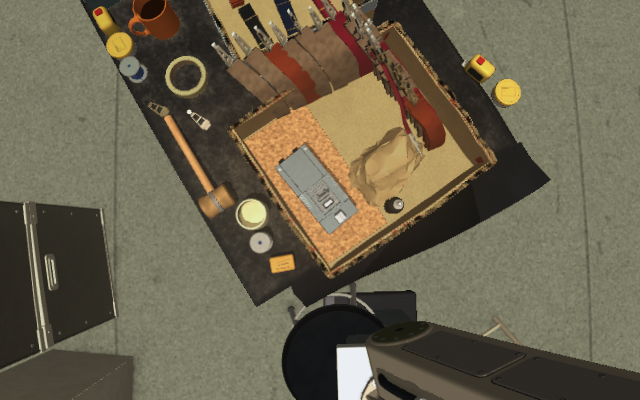

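View pics/scene0.png

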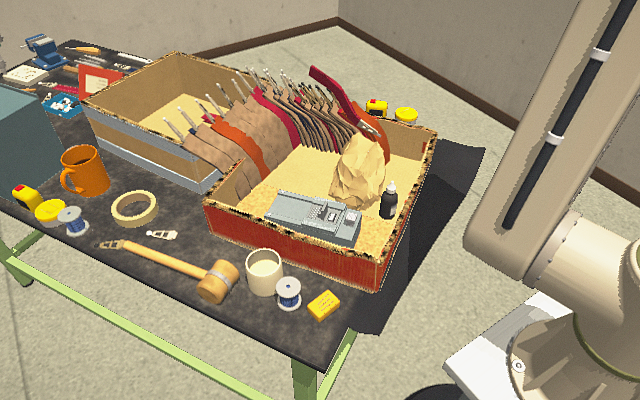

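The top view shows the housing at about (275-355, 145-235). The white press pad is near (340, 216), the rib near (325, 200), and the ledge runs to the upper left. The ink bottle is at (395, 205). In the scene view the housing lies between (262, 190) and (362, 245).

```bash
python3 - <<'E'
from h import *
z=np.load("top0.npz");im=z["im"];P=z["P"]
crop=im[130:250,260:420];cv2.imwrite("pics/topcrop.png",cv2.resize(crop[:,:,::-1],None,fx=5,fy=5,interpolation=cv2.INTER_CUBIC))
hsv=cv2.cvtColor(im,cv2.COLOR_RGB2HSV)
m=((hsv[...,1]<70)&(P[...,2]>.05)&(P[...,2]<.13)).astype(np.uint8); m[:135]=0;m[245:]=0;m[:,:265]=0;m[:,365:]=0
m=cv2.morphologyEx(m,cv2.MORPH_CLOSE,np.ones((3,3)))
n,l,st,_=cv2.connectedComponentsWithStats(m);k=1+st[1:,4].argmax();Q=P[l==k];Q=Q[np.isfinite(Q[:,0])]
print(len(Q),np.histogram(Q[:,2],np.arange(.05,.13,.004)))
r=cv2.minAreaRect(Q[:,:2].astype(np.float32)*1000);print(r,cv2.boxPoints(r))
print("bounds px",st[k])
for u,v in[(340,216),(334,205),(325,200),(327,204),(300,165),(295,170),(395,205),(283,145),(283,240)]:print(u,v,np.round(P[v,u],4))
E
```

```text
3259 (array([   0,    0,    1,  269, 1263,  770,  414,  391,   22,   39,   52,
          2,   31,    5,    0,    0,    0,    0,    0]), array([0.05 , 0.054, 0.058, 0.062, 0.066, 0.07 , 0.074, 0.078, 0.082,
       0.086, 0.09 , 0.094, 0.098, 0.102, 0.106, 0.11 , 0.114, 0.118,
       0.122, 0.126]))
((514.1004638671875, 196.54769897460938), (188.38841247558594, 83.51911926269531), 37.442935943603516) [[413.92548 172.43576]
 [464.7027  106.12496]
 [614.27545 220.65964]
 [563.4982  286.97043]]
bounds px [ 275  145   83   89 3275]
340 216 [0.4523 0.147  0.0893]
334 205 [0.4771 0.1583 0.0703]
325 200 [0.4884 0.1776 0.0724]
327 204 [0.4794 0.1736 0.0767]
300 165 [0.5671 0.2301 0.069 ]
295 170 [0.5564 0.2413 0.0687]
395 205 [0.4723 0.0289 0.0913]
283 145 [0.6251 0.2713 0.0088]
283 240 [ 0.4023  0.2771 -0.003 ]
```

View pics/topcrop.png

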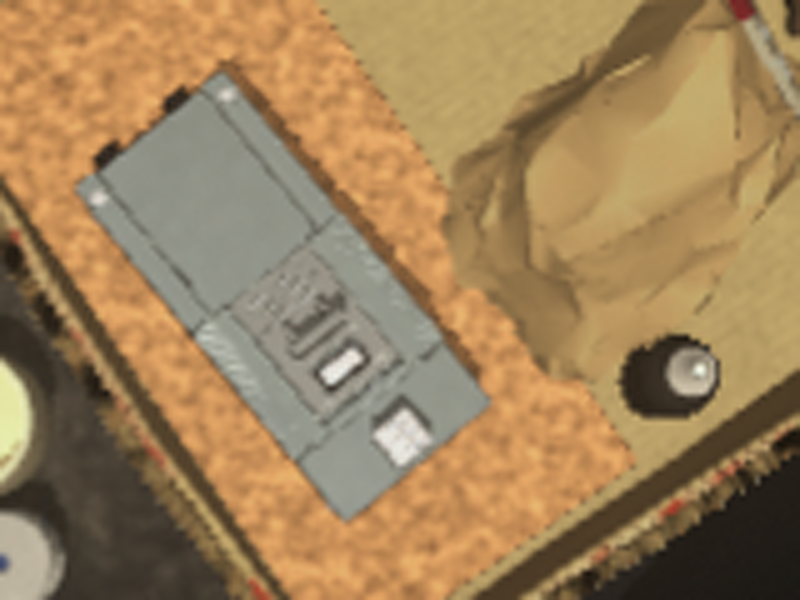

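The crop shows the pad at crop (402, 435), the tooth in its window at (342, 368), the rib at (318, 318) and the ledge at the upper left. The fitted rectangle is 188.4 x 83.5 mm, against 189 x 84 given. Next I work out the first move.

```bash
cat >> h.py <<'E'
from scipy.spatial.transform import Rotation as R
A=np.deg2rad(37.44);H=np.array([.5141,.19655,0])-.0205*np.array([np.cos(A),np.sin(A),0])
HR=R.from_euler('z',A).as_matrix()
def hw(x,y,z): return H+HR@np.array([x,y,z])
def go(x,y,zw):
    s=get_state();q=np.array(s["orientation"]);T=R.from_quat(q[[1,2,3,0]])
    G=R.from_matrix(np.stack([HR[:,0],-HR[:,1],[0,0,-1]],1))
    t=hw(x,y,0);t[2]=zw
    print("t",round(float(s["clock"]),2),"tcp h",np.round(HR.T@(np.array(s["tcp_pos"])-H),4),"F",np.round(s["wrist_force"],1),"gap",round(float(s["finger_gap"]),4))
    print("delta",np.round(T.inv().apply(t-s["tcp_pos"]),4),"rot",np.round(np.rad2deg((T.inv()*G).as_rotvec()),2),"q",np.round(s["joint_pos"],2))
E
python3 - <<'E'
from h import *
z=np.load("top0.npz");P=z["P"];L=(P-H)@HR
def sel(x0,x1,y0,y1):
    k=(L[...,0]>x0)&(L[...,0]<x1)&(abs(L[...,1])<y1)&(abs(L[...,1])>=y0)&(P[...,2]>.04);return np.round(np.percentile(L[k],[10,50,90],axis=0),4).tolist(),k.sum()
print("ledge",sel(.045,.105,0,.025));print("end deck",sel(-.072,-.045,.015,.038));print("pad",sel(-.068,-.052,0,.008))
k=(P[...,2]>.088)&(abs(L[...,1])<.03)&(L[...,0]>-.04)&(L[...,0]<.05)&(P[...,2]<.115);print("rib",np.round(L[k],3).min(0),L[k].max(0),np.median(L[k],0),k.sum())
im=z["im"];k=(P[...,2]>.08)&(abs(L[...,0]+.06)<.02)&(abs(L[...,1])<.02);print("padpix",np.round(np.median(L[k],0),4),k.sum())
go(-.060,0,.196)
E
```

```text
ledge ([[0.0508, -0.0199, 0.0653], [0.0749, 0.0, 0.0674], [0.099, 0.02, 0.0693]], np.int64(611))
end deck ([[-0.0694, -0.0331, 0.0658], [-0.0586, 0.015, 0.0676], [-0.0478, 0.0333, 0.0697]], np.int64(257))
pad ([[-0.0661, -0.0062, 0.0887], [-0.0596, -0.0002, 0.0906], [-0.0536, 0.0061, 0.0925]], np.int64(56))
rib [-0.006 -0.013  0.088] [-0.00025023  0.01362669  0.10270559] [-0.0035492   0.00023777  0.10008713] 40
padpix [-0.06    0.0005  0.0904] 87
t 0.1 tcp h [-0.6695 -0.3946  0.1951] F [ 0.1  0.3 -0.2] gap 0.0852
delta [ 4.731e-01 -5.508e-01  1.000e-04] rot [ -0.09  -0.03 -16.42] q [-1.34  0.31  0.05  1.3   0.    1.43]
```

drive_tool(
  deltas=[
    [[255,0.04,-0.046,0,0,0,-1.4],[255,0.079,-0.092,0,0,0,-2.8],[255,0.118,-0.138,0,0,0,-4.2],[255,0.158,-0.184,0,0,0,-5.6],[255,0.197,-0.23,0,0,0,-7],[255,0.237,-0.275,0,0,0,-8.4],[255,0.276,-0.321,0,0,0,-9.8],[255,0.315,-0.367,0,0,0,-11.2],[255,0.355,-0.413,0,0,0,-12.6],[255,0.394,-0.459,0,0,0,-14],[255,0.434,-0.505,0,0,0,-15.4],[255,0.473,-0.551,0,0,0,-16.4]],
  ],
)

```text
clock: 1.6
tcp_pos: [0.4504, 0.1493, 0.1957]
orientation: [0.0, 0.947, 0.321, 0.0]
wrist_force: [0.9, -0.4, 0.3]
finger_gap: -0.0004
grip_force: 0.0
```

```bash
python3 -c "
from h import *
go(-.06,0,.097)"
```

```text
t 1.6 tcp h [-0.0588  0.0012  0.1957] F [ 0.9 -0.4  0.3] gap -0.0004
delta [-0.0012  0.0012  0.0987] rot [0.02 0.   0.04] q [ 0.15  0.12 -0.2   1.25 -0.    2.64]
```

drive_tool(
  deltas=[
    [[255,0,0,0.04,0,0,0],[255,0,0,0.08,0,0,0],[255,0,0,0.098,0,0,0],[255,0,0,0.102,0,0,0],[255,0,0,0.105,0,0,0],[255,0,0,0.108,0,0,0],[255,0,0,0.11,0,0,0],[255,0,0,0.112,0,0,0],[255,0,0,0.113,0,0,0],[255,0,0,0.113,0,0,0]],
  ],
)

```text
clock: 2.85
tcp_pos: [0.4501, 0.1471, 0.0829]
orientation: [0.0, 0.947, 0.321, -0.0]
wrist_force: [-0.9, -0.4, -0.1]
finger_gap: 0.0001
grip_force: 0.0
```

drive_tool(
  deltas=[
    [[255,0,0,0.001,0,0,0],[255,0,0,0.002,0,0,0],[255,0,0,0.003,0,0,0]],
  ],
)

```text
clock: 3.22
tcp_pos: [0.4501, 0.1472, 0.0798]
orientation: [0.0, 0.947, 0.321, -0.0]
wrist_force: [-0.3, -0.2, -0.7]
finger_gap: 0.0
grip_force: 0.0
```

```bash
python3 - <<'E'
from h import *
s=get_state();print(s["wrist_force"],s["tau"])
o=[]
for n,(v,u) in {"wrist":(0,0),"scene":(160,230)}.items():
    im,d=read_camera(n)
    if n=="scene": im=cv2.resize(im[v:v+110,u:u+176],(640,400),interpolation=cv2.INTER_CUBIC)
    o.append(cv2.resize(im,(480,300)))
cv2.imwrite("pics/press.png",np.vstack(o)[:,:,::-1])
E
```

```text
[-0.32000953 -0.18890747 -0.71909391] [ 1.84579276e-04 -3.80958581e+01  2.69437337e+01  3.31229344e-02
 -2.27596938e-04  1.10281422e-05]
```

View pics/press.png

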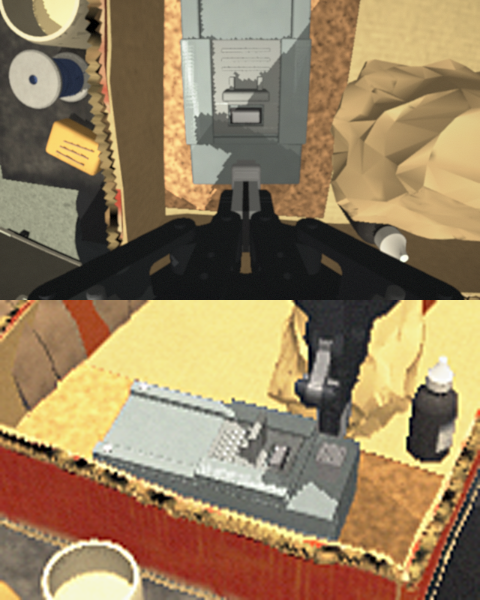

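The wrist view has the fingertips at the pad, about (245, 180). In the scene crop the tip at (335, 432) sits just above and behind the pad at (330, 455), and the force is near zero. I'll measure the gap by depth.

```bash
python3 - <<'E'
from h import *
c=calibration("scene");im,d=read_camera("scene");P=points(d,c);L=(P-H)@HR
k=(abs(L[...,0]+.06)<.03)&(abs(L[...,1])<.035)&(P[...,2]>.055)
vs,us=np.where(k);print(us.min(),us.max(),vs.min(),vs.max())
for v in range(300,345-100,-0 or -3): pass
for v in range(vs.min(),vs.max()+1,2):
    q=[(u,*np.round(L[v,u]*1000).astype(int).tolist(),im[v,u].tolist()) for u in range(us.min(),us.max()+1,4) if k[v,u]]
    print(v,q[:9])
E
```

```text
332 389 0 241
0 [(368, -66, 32, 513, [120, 110, 93]), (376, -76, 34, 515, [123, 113, 96]), (380, -81, 31, 514, [123, 113, 92]), (384, -85, 28, 514, [126, 115, 95]), (388, -89, 25, 514, [118, 108, 91])]
2 [(364, -61, 30, 509, [124, 115, 96]), (368, -66, 32, 511, [127, 115, 97]), (372, -71, 33, 512, [129, 117, 95]), (376, -76, 32, 512, [123, 118, 95]), (380, -81, 32, 512, [124, 113, 95]), (384, -85, 29, 512, [124, 113, 94]), (388, -89, 24, 511, [128, 116, 97])]
4 [(344, -31, 17, 499, [122, 112, 95]), (348, -38, 24, 502, [119, 107, 92]), (352, -44, 25, 503, [120, 111, 94]), (356, -50, 29, 505, [122, 109, 95]), (360, -56, 31, 507, [127, 114, 96]), (364, -61, 33, 508, [123, 113, 93]), (368, -66, 33, 509, [124, 112, 92]), (372, -71, 33, 509, [126, 114, 94]), (376, -76, 33, 510, [130, 118, 97])]
6 [(344, -31, 19, 497, [126, 113, 94]), (348, -38, 25, 500, [123, 114, 94]), (352, -44, 27, 501, [127, 114, 93]), (356, -50, 28, 503, [123, 112, 94]), (360, -56, 31, 504, [121, 113, 89]), (364, -61, 32, 505, [121, 110, 90]), (372, -72, 33, 507, [130, 119, 100]), (376, -77, 33, 508, [126, 117, 95]), 
[... 19341 characters left out ...]
[200, 209, 195]), (344, -53, 20, 67, [190, 195, 185]), (348, -61, 19, 69, [198, 206, 195]), (352, -68, 14, 67, [115, 119, 113]), (356, -74, 5, 60, [80, 84, 84])]
232 [(336, -40, 32, 69, [94, 100, 92]), (340, -47, 29, 68, [190, 195, 186]), (344, -54, 24, 66, [191, 196, 187]), (348, -62, 23, 68, [190, 198, 186]), (352, -69, 20, 67, [130, 136, 131])]
234 [(340, -48, 33, 67, [186, 193, 183]), (344, -56, 32, 69, [190, 195, 187]), (348, -64, 29, 68, [189, 196, 183]), (352, -71, 25, 67, [201, 209, 197])]
236 [(344, -57, 35, 66, [191, 198, 185]), (348, -65, 33, 68, [186, 194, 182]), (352, -73, 32, 69, [188, 195, 185])]
238 [(352, -73, 33, 65, [124, 126, 122])]
240 [(352, -74, 34, 60, [98, 102, 99])]
```

Depth gives the pad at 91 mm, still out. The lowest finger pixels seen are near 120 mm, though the TCP reads 80 mm. I'll check this against the wrist camera and the top camera.

```bash
python3 - <<'E'
from h import *
for n in("wrist","top","scene"):
    c=calibration(n);im,d=read_camera(n);P=points(d,c);L=(P-H)@HR
    def med(x0,x1,y0,y1,z0,z1):
        k=(L[...,0]>x0)&(L[...,0]<x1)&(L[...,1]>y0)&(L[...,1]<y1)&(P[...,2]>z0)&(P[...,2]<z1)
        return (np.round(np.median(L[k],0),4).tolist(),int(k.sum())) if k.any() else None
    print(n,"ledge",med(.045,.1,-.02,.02,0,.2),"deck end",med(-.07,-.045,-.038,-.02,.03,.11))
    if n=="wrist":
        print("cam",np.round(c["world_from_camera"],3).tolist())
        for v in range(200,290,8): print(v,[np.round(L[v,u]*1000).tolist() if d[v,u]>0 else 0 for u in (318,328,338)])
        cv2.imwrite("pics/wr.png",im[160:300,240:410,::-1].repeat(4,0).repeat(4,1))
E
```

```text
wrist ledge ([0.0505, 0.0, 0.0686], 1904) deck end ([-0.0573, -0.029, 0.0686], 1293)
cam [[0.607, 0.763, 0.223, 0.506], [-0.794, 0.583, 0.171, 0.191], [0.001, -0.281, 0.96, 0.258], [0.0, 0.0, 0.0, 1.0]]
200 [[-47.0, 6.0, 69.0], [-47.0, 0.0, 69.0], [-47.0, -6.0, 68.0]]
208 [[-51.0, 6.0, 69.0], [-51.0, 0.0, 69.0], [-52.0, -6.0, 68.0]]
216 [[-54.0, 6.0, 74.0], [-54.0, 0.0, 74.0], [-54.0, -5.0, 74.0]]
224 [[-52.0, 5.0, 91.0], [-52.0, 0.0, 91.0], [-53.0, -5.0, 91.0]]
232 [[-57.0, 5.0, 92.0], [-57.0, 0.0, 92.0], [-56.0, -5.0, 92.0]]
240 [[-61.0, 5.0, 92.0], [-60.0, 0.0, 93.0], [-61.0, -5.0, 92.0]]
248 [[-49.0, 4.0, 127.0], [-49.0, 0.0, 128.0], [-49.0, -4.0, 127.0]]
256 [[-49.0, 4.0, 134.0], [-49.0, 0.0, 136.0], [-50.0, -4.0, 134.0]]
264 [[-49.0, 4.0, 142.0], [-49.0, 0.0, 141.0], [-49.0, -3.0, 142.0]]
272 [[-49.0, 4.0, 147.0], [-49.0, 0.0, 147.0], [-49.0, -3.0, 148.0]]
280 [[-49.0, 4.0, 153.0], [-49.0, 0.0, 152.0], [-49.0, -3.0, 152.0]]
288 [[-48.0, 3.0, 159.0], [-52.0, 0.0, 152.0], [-48.0, -3.0, 159.0]]
top ledge ([0.0734, 0.0009, 0.0674], 430) deck end None
scene ledge ([0.0725, 0.0008, 0.0677], 353) deck end ([-0.0616, -0.034, 0.0677], 34)
```

View pics/wr.png

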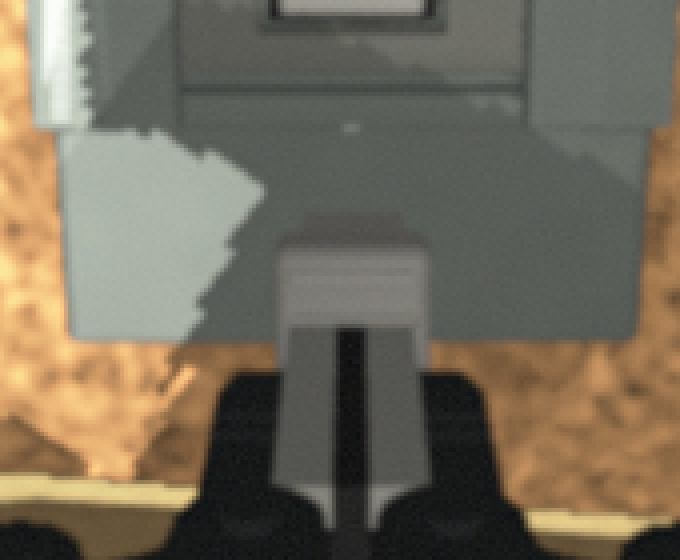

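The wrist view shows the pad around (355, 285) in the crop, still out. The shut fingertips end at about z = 0.121, centred on the pad but about 41 mm above the reported TCP. So I'll use the observed tip height and continue down, feeling for contact.

drive_tool(
  deltas=[
    [[255,0,0,0.012,0,0,0],[255,0,0,0.02,0,0,0],[255,0,0,0.024,0,0,0],[255,0,0,0.026,0,0,0],[255,0,0,0.028,0,0,0],[255,0,0,0.03,0,0,0],[255,0,0,0.031,0,0,0],[255,0,0,0.032,0,0,0]],
  ],
)

```text
clock: 4.53
tcp_pos: [0.4501, 0.1472, 0.0479]
orientation: [0.0, 0.947, 0.321, -0.0]
wrist_force: [-3.0, -0.7, 3.6]
finger_gap: 0.0001
grip_force: 1.9
```

drive_tool(
  deltas=[
    [[255,0,0,0.001,0,0,0],[255,0,0,0.002,0,0,0],[255,0,0,0.003,0,0,0],[255,0,0,0.004,0,0,0],[255,0,0,0.005,0,0,0],[255,0,0,0.006,0,0,0]],
  ],
)

```text
clock: 5.28
tcp_pos: [0.4502, 0.1469, 0.0457]
orientation: [0.001, 0.947, 0.321, 0.001]
wrist_force: [-16.7, -4.4, 46.6]
finger_gap: 0.0003
grip_force: 22.8
```

```bash
python3 - <<'E'
from h import *
for n in("wrist","scene"):
    c=calibration(n);im,d=read_camera(n);P=points(d,c);L=(P-H)@HR
    k=(abs(L[...,0]+.06)<.011)&(abs(L[...,1])<.011)&(P[...,2]>.075)&(P[...,2]<.1)
    print(n,k.sum(),np.round(np.percentile(P[k][:,2],[10,50,90]),4) if k.any() else 0)
    if n=="wrist":
        for v in range(216,290,8): print(v,np.round(L[v,328-8]*1000).tolist())
        w=im
    else: s=cv2.resize(im[160:270,230:406],(640,400),interpolation=cv2.INTER_CUBIC)
cv2.imwrite("pics/press2.png",np.vstack([cv2.resize(w,(480,300)),cv2.resize(s,(480,300))])[:,:,::-1])
E
```

```text
wrist 976 [0.0779 0.0895 0.0979]
216 [-44.0, 4.0, 68.0]
224 [-48.0, 4.0, 69.0]
232 [-52.0, 4.0, 69.0]
240 [-51.0, 3.0, 80.0]
248 [-49.0, 3.0, 93.0]
256 [-49.0, 3.0, 100.0]
264 [-49.0, 3.0, 108.0]
272 [-49.0, 3.0, 113.0]
280 [-49.0, 3.0, 119.0]
288 [-49.0, 3.0, 125.0]
scene 70 [0.0765 0.0818 0.0965]
```

View pics/press2.png

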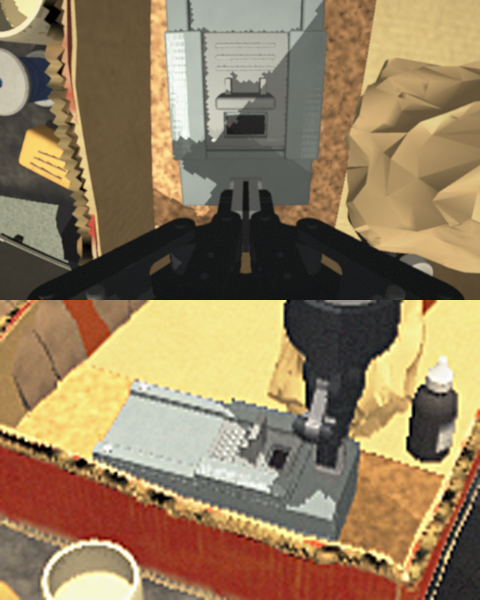

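The tooth window at (245, 123) is now dark, and the pad is at 0.081-0.082, so the tab is fully in. I'll release and move behind the rib with the tip just above the lips.

drive_tool(
  deltas=[
    [[255,0,0,-0.015,0,0,0],[255,0,0,-0.03,0,0,0],[255,0.015,0,-0.03,0,0,0],[255,0.028,0,-0.025,0,0,0],[255,0.028,0,-0.015,0,0,0],[255,0.028,0,-0.009,0,0,0],[255,0.028,0,-0.009,0,0,0]],
  ],
)

```text
clock: 6.25
tcp_pos: [0.4709, 0.1639, 0.0495]
orientation: [-0.0, 0.947, 0.321, -0.002]
wrist_force: [0.1, -0.1, 0.3]
finger_gap: -0.0001
grip_force: 0.0
```

```bash
python3 - <<'E'
from h import *
go(.044,0,.05)
c=calibration("scene");im,d=read_camera("scene");P=points(d,c);L=(P-H)@HR
k=(abs(L[...,0]+.06)<.009)&(abs(L[...,1])<.009)&(P[...,2]>.07)&(P[...,2]<.1);print("pad",k.sum(),np.median(P[k],0),np.percentile(P[k][:,2],[10,90]))
c=calibration("wrist");im,d=read_camera("wrist");P=points(d,c);L=(P-H)@HR
k=(abs(L[...,1])<.012)&(L[...,0]>-.012)&(L[...,0]<.03)&(P[...,2]>.095)&(P[...,2]<.11);print("rib",k.sum(),np.percentile(L[k],[2,50,98],axis=0).round(4).tolist())
for v in range(200,260,8): print(v,np.round(L[v,320]*1000).tolist())
E
```

```text
t 6.25 tcp h [-0.0336  0.0003  0.0495] F [ 0.1 -0.1  0.3] gap -0.0001
delta [ 0.0776  0.0003 -0.0007] rot [-0.07  0.16 -0.03] q [ 0.17  0.27 -0.4   0.91 -0.    2.66]
pad 62 [0.44911169 0.14904748 0.08106066] [0.07881792 0.08287199]
rib 1200 [[-0.0069, -0.0116, 0.0956], [-0.0031, 0.0001, 0.1013], [-0.001, 0.0114, 0.1027]]
200 [-1.0, 4.0, 98.0]
208 [-4.0, 3.0, 101.0]
216 [-7.0, 4.0, 100.0]
224 [-22.0, 4.0, 69.0]
232 [-27.0, 4.0, 69.0]
240 [-29.0, 4.0, 73.0]
248 [-22.0, 4.0, 98.0]
256 [-21.0, 4.0, 106.0]
```

The pad sits at 0.081, so the tab is in. The finger front is about 15 mm behind the rib. Pushing now.

drive_tool(
  deltas=[
    [[255,0.008,0,0,0,0,0],[255,0.012,0,0,0,0,0],[255,0.015,0,0,0,0,0],[255,0.018,0,0,0,0,0],[255,0.021,0,0,0,0,0],[255,0.025,0,0,0,0,0]],
  ],
)

```text
clock: 7.1
tcp_pos: [0.4923, 0.1795, 0.0508]
orientation: [0.0, 0.947, 0.321, -0.0]
wrist_force: [-0.3, -0.6, -0.1]
finger_gap: -0.0
grip_force: 0.2
```

drive_tool(
  deltas=[
    [[255,0.005,0,0,0,0,0],[255,0.01,0,0,0,0,0],[255,0.015,0,0,0,0,0],[255,0.02,0,0,0,0,0],[255,0.025,0,0,0,0,0],[255,0.03,0,0,0,0,0],[255,0.035,0,0,0,0,0],[255,0.039,0,0,0,0,0],[255,0.043,0,0,0,0,0],[255,0.046,0,0,0,0,0],[255,0.049,0,0,0,0,0],[255,0.051,0,0,0,0,0]],
  ],
)

```text
clock: 8.6
tcp_pos: [0.5329, 0.2104, 0.0509]
orientation: [0.0, 0.947, 0.321, 0.0]
wrist_force: [0.1, -0.7, 0.6]
finger_gap: 0.0002
grip_force: 0.3
```

```bash
python3 - <<'E'
from h import *
go(.044,0,.05)
for n in("wrist","scene"):
    c=calibration(n);im,d=read_camera(n);P=points(d,c);L=(P-H)@HR
    k=(abs(L[...,1])<.012)&(L[...,0]>-.01)&(L[...,0]<.09)&(P[...,2]>.095)&(P[...,2]<.104);print(n,"rib",k.sum(),np.percentile(L[k],[2,50,98],axis=0).round(4).tolist())
    if n=="wrist": w=im
    else: s=cv2.resize(im[160:270,230:406],(640,400),interpolation=cv2.INTER_CUBIC)
cv2.imwrite("pics/push.png",np.vstack([cv2.resize(w,(480,300)),cv2.resize(s,(480,300))])[:,:,::-1])
E
```

```text
t 8.6 tcp h [ 0.0439 -0.0004  0.0509] F [ 0.1 -0.7  0.6] gap 0.0002
delta [ 0.0001 -0.0004  0.0009] rot [ 0.01  0.   -0.03] q [ 0.24  0.39 -0.21  0.97 -0.    2.72]
wrist rib 1533 [[0.0507, -0.0116, 0.0956], [0.0582, -0.0003, 0.1011], [0.0614, 0.0115, 0.1036]]
scene rib 31 [[0.0342, -0.0037, 0.0955], [0.0443, 0.0067, 0.1], [0.0618, 0.0115, 0.1029]]
```

View pics/push.png

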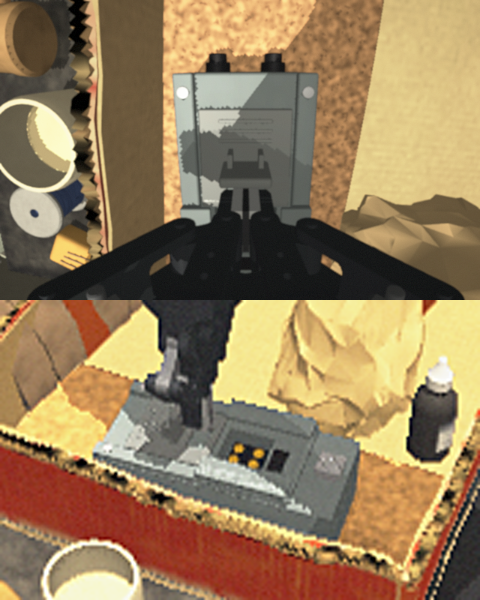

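The four terminals are uncovered and the cover lies flat on the ledge, with the rib front at about 61 mm. I'll push 2 mm more for margin, then back off and lift.

drive_tool(
  deltas=[
    [[255,0.001,0,0,0,0,0],[255,0.002,0,0,0,0,0],[255,0.002,0,0,0,0,0],[255,-0.004,0,0,0,0,0],[255,-0.015,0,0,0,0,0],[255,-0.015,0,-0.03,0,0,0],[255,-0.015,0,-0.08,0,0,0],[255,-0.015,0,-0.12,0,0,0],[255,-0.015,0,-0.12,0,0,0],[255,-0.015,0,-0.12,0,0,0]],
  ],
)

```text
clock: 9.95
tcp_pos: [0.5202, 0.2009, 0.1704]
orientation: [0.0, 0.947, 0.321, -0.0]
wrist_force: [-0.1, 0.4, -0.3]
finger_gap: -0.0001
grip_force: 0.0
```

```bash
python3 - <<'E'
from h import *
go(0,0,.17)
for n in("wrist","scene"):
    c=calibration(n);im,d=read_camera(n);P=points(d,c);L=(P-H)@HR
    def md(x0,x1,y1,z0,z1):
        k=(abs(L[...,1])<y1)&(L[...,0]>x0)&(L[...,0]<x1)&(P[...,2]>z0)&(P[...,2]<z1);return k.sum(),(np.percentile(L[k],[2,50,98],axis=0).round(4).tolist() if k.any() else 0)
    print(n,"rib",md(.03,.09,.02,.094,.106),"cover front",md(.075,.09,.02,.06,.09),"cover back",md(.036,.05,.02,.06,.09),"pad",md(-.068,-.052,.008,.07,.1))
E
```

```text
t 9.95 tcp h [ 0.0279 -0.0003  0.1704] F [-0.1  0.4 -0.3] gap -0.0001
delta [-0.0279 -0.0002  0.0004] rot [-0.    0.03 -0.03] q [ 0.22  0.29 -0.05  1.23 -0.    2.71]
wrist rib (np.int64(391), [[0.0569, -0.0128, 0.0955], [0.0604, -0.0001, 0.1013], [0.0627, 0.0133, 0.1028]]) cover front (np.int64(1051), [[0.0756, -0.0192, 0.0723], [0.0825, -0.0001, 0.0738], [0.0898, 0.019, 0.0753]]) cover back (np.int64(932), [[0.0362, -0.0192, 0.0675], [0.0426, -0.0001, 0.0694], [0.0499, 0.0189, 0.0746]]) pad (np.int64(0), 0)
scene rib (np.int64(43), [[0.0576, -0.0139, 0.0952], [0.0596, 0.0029, 0.0995], [0.0636, 0.0143, 0.1022]]) cover front (np.int64(93), [[0.0757, -0.0188, 0.0708], [0.0827, 0.0019, 0.0731], [0.0893, 0.0196, 0.0756]]) cover back (np.int64(86), [[0.0363, -0.0194, 0.0662], [0.0432, -0.0029, 0.0714], [0.0494, 0.0189, 0.0743]]) pad (np.int64(46), [[-0.0672, -0.0069, 0.0797], [-0.0602, 0.0005, 0.0813], [-0.0523, 0.0073, 0.0839]])
```

The cover is at x of about 63 mm, flat at deck height, the pad is in at 0.081, and the arm is clear. Handing in.

```bash
python3 -c "
from workcell import hand_in;print(hand_in())"
```

```text
the job is handed in; nothing more can be done
None
```

I pressed the tab fully in, slid the cover about 63 mm onto the ledge so the terminals are uncovered, and handed the job in. By camera depth the cover lies flat and the arm is clear. I never gripped, lifted or went near the loose items, but took no end check on them, and the hand-in gave no verdict.

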